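Set the two valve levers of a vacuum filtration manifold for the fitted funnel

TASK

Set the two-place vacuum filtration manifold before the pump is switched on; after rinsing, both its valve levers were left part-way. With a fingertip, push the lever of the place that carries the funnel fully open (in line with its pipe, pointing to the robot's side of the manifold) and push the lever of the place with no funnel fully shut (straight across its pipe, pointing left along the row), so that no air leaks in there. Do not grip or force the levers: light finger pressure turns them; leave the funnel, the bare filter holder and the things on the bench standing where they are.

Things in the scene. Friction and masses are not known exactly. Their poses are not given: they have to be found in the camera images.
- manifold: Fixed two-place vacuum filtration manifold: white board 262 x 270 mm, steel header pipe along its robot side. Origin on the bench midway between the two valve spindles; x points away from the robot to the filter places, y left along the row, z up. Spindles at x 0, y +60 (left) and -60 mm (right). All under the levers is below 57 mm, but spindles 88 and a dial gauge (x -50, y -122 mm) 86 mm high.
- valve_left (a joint): Lever angle of the left valve, rad: 0 = fully open (lever in line with its pipe, pointing from the spindle along manifold -x, to the robot's side), 1.571 = fully shut (across the pipe, pointing along manifold +y, left). Grows clockwise seen from above. Solid stop at each end; it stays where it is left (needs about 2.5 N at the sleeve's middle, more on a slanted push).
- pivot_left (a point): Point on the upright spindle axis of the left valve, at the mid height of its lever's sleeve (85 mm above the bench).
- grip_left (a point): Centre of the left lever's black sleeve, 65 mm from the spindle axis; it moves with the lever. The sleeve runs from 38 to 90 mm from the axis, is 18 mm wide and 15 mm high (77.5 to 92.5 mm above the bench), with upright sides to push on.
- port_left (a point): Filter place of the left valve: centre of the socket's rim, 120 mm straight behind the spindle (manifold +x), 64 mm above the bench.
- valve_right (a joint): Lever angle of the right valve, rad: 0 = fully open (lever in line with its pipe, pointing from the spindle along manifold -x, to the robot's side), 1.571 = fully shut (across the pipe, pointing along manifold +y, left). Grows clockwise seen from above. Solid stop at each end; it stays where it is left (needs about 2.5 N at the sleeve's middle, more on a slanted push).
- pivot_right (a point): Point on the upright spindle axis of the right valve, at the mid height of its lever's sleeve (85 mm above the bench).
- grip_right (a point): Centre of the right lever's black sleeve, 65 mm from the spindle axis; it moves with the lever. The sleeve runs from 38 to 90 mm from the axis, is 18 mm wide and 15 mm high (77.5 to 92.5 mm above the bench), with upright sides to push on.
- port_right (a point): Filter place of the right valve: centre of the socket's rim, 120 mm straight behind the spindle (manifold +x), 64 mm above the bench.
- funnel: The one filter holder that has a filter funnel clamped on it: plain steel cup 60 mm across with a clamp band 69 mm across (its screw lug reaches 43 mm from the axis), standing loose in the socket of one of the two filter places, top 106 mm above the socket rim (170 mm above the bench). Origin on its axis at the height of the socket rim.
- bare_holder: Bare filter holder without a funnel: steel disc 62 mm across on a short stem, loose in its socket, top 34 mm above the socket rim (98 mm above the bench). Origin on its axis at the height of the socket rim.
- sample_bottle: Bystander: clear bottle with blue screw cap, 69 mm across, 128 mm high, left of the manifold. Origin at the centre of its underside.
- rinse_beaker: Bystander: beaker, 75 mm across, 88 mm high, left of the manifold. Origin at the centre of its underside.
- filter_dish: Bystander: petri dish, 61 mm across, 16 mm high, on the bench on the robot's side of the manifold. Origin at the centre of its underside.
- tweezers: Bystander: steel forceps, 135 mm long, 8 mm high, lying on the bench on the robot's side of the manifold. Origin at the centre of its underside.
- centrifuge_corner (a point): Foot of the nearest upright corner of the bench centrifuge, a fixed box 270 mm high that stands behind and left of the manifold; from this corner its two near faces run away at 45 degrees, along world (1, 1) and (1, -1). Pass over it above 270 mm.
- pipette_stand_foot (a point): Centre of the fixed pipette stand on the robot's side of the manifold: everything of it lies within 80 mm of this upright axis and below 270 mm.

How it is judged:
At the end, for the whole second after the job is handed in: The lever in front of the funnel is within 0.1 rad of its open stop and the other lever is within 0.1 rad of its shut stop, both at rest, and the funnel still stands in its place (((horizontal distance between funnel and port_left below 0.03 m and value of joint valve_left below 0.1 rad and value of joint valve_right above 1.47 rad) or (horizontal distance between funnel and port_right below 0.03 m and value of joint valve_left above 1.47 rad and value of joint valve_right below 0.1 rad)) and velocity of joint valve_left between -0.05 and 0.05 rad/s and velocity of joint valve_right between -0.05 and 0.05 rad/s); the robot touches nothing.
It fails at once if the funnel is lifted out of its seat, tipped or carried (more than 8 mm or 0.15 rad) (distance of funnel from where it was at the start of the episode above 0.008 m or angle between funnel's own z axis and vertical above 0.15 rad).
It fails at once if the bare filter holder is lifted out of its seat, tipped or carried (more than 8 mm or 0.15 rad) (distance of bare_holder from where it was at the start of the episode above 0.008 m or angle between bare_holder's own z axis and vertical above 0.15 rad).
It fails at once if the bottle, beaker, petri dish or forceps are shifted more than 20 mm, lifted or tipped (distance of any of sample_bottle, rinse_beaker, filter_dish, tweezers from where it was at the start of the episode above 0.02 m or angle between any of sample_bottle, rinse_beaker, filter_dish, tweezers's own z axis and vertical above 0.2 rad).
It fails at once if a lever or the manifold is gripped or forced: the fingers press on it with over 45 N (contact force between the fingers and manifold above 45 N).
It fails at once if the arm or the gripper's body, not the fingers, pushes on the manifold or its levers (over 2 N) (contact force between the arm and manifold above 2 N).
It also fails if it takes over 48 s, if anything falls off the work surface, if the arm or the gripper's body presses on something with over 40 N, if the wrist force passes 120 N, or if a joint passes its speed limit or range.

ROBOT

A 7-joint arm with a two-finger parallel gripper is mounted at the origin on a cart in front of the work surface, level with it; the furniture and walls round the work are solid. World frame = base frame: x ahead of the robot, y to its left, z up, the work surface at z = 0. Lengths are in m, angles in rad, forces in N, time in s.
With the tool pointing down it reaches from about 0.4 to 0.85 m from the base axis. Payload 10.4 kg.
Tool frame: the origin (TCP) lies midway between the tips of the shut fingers; the grasp point (between the pads) lies 19 mm behind it; z points along the fingers, y is the line along which they close (so a half turn about z gives the same grasp; the last joint's range is limited). The gripper opens to 87 mm and grips with 3 to 60 N. Pads are 19 mm wide; open, the fingers measure 117 mm over their backs; the gripper's body (75 mm by 190 mm) begins 51 mm behind the grasp point.
Start: joints at [1.255, 0.332, -0.065, 1.46, 0.022, 1.35, -0.088], TCP at [0.18, -0.598, 0.223] pointing down, gripper open.
Joint ranges: [-2.6, 2.6], [-0.5, 2.12], [-1.47, 1.34], [0.16, 2.42], [-1.27, 4.41], [0.06, 2.06], [-2.6, 2.6]. Speed limits (rad/s): [2.22, 2.22, 2.79, 2.79, 3.14, 3.14, 3.14].

INTERFACE

Orientations are given as a unit quaternion [x, y, z, w].
In Python, from bench import r gives the robot as it stands.
- The arm moves only by the tool move_arm, never from a script. Its argument "targets" is a list of rows, each a list of 3 entries, a list of its own where there are three numbers: the shift along the tool's x, y, z in cm, then the turn, a rotation vector about the tool's x, y, z in rad, then the opening in per cent of the stroke, from 0 (shut) to 100 (fully open). In form: [[[x, y, z], [wx, wy, wz], gripper], ...]. A call has 1 to 20 rows; each row shifts and turns the commanded pose from where the row before left it, along the tool's axes as they then stand; what a row does not reach is not made up. A row lasts 1/8 s, in which the tool goes at most 62.5 mm and 10.7 degrees, less where a joint would pass 70% of its speed; a pose out of reach is approached as far as the arm can. A call with a gripper value outside its range is refused whole. The fingers move at their own pace and stop on an object; "grip_force" is the grip in N (left out, the last holds). Time passes only in rows, so rows that do not move let the fingers close. It gives the time, the measured TCP pose, the force, the opening and the grip force at its end, in the units of the state.
- r.read_state(): the state, without advancing time (a new reading comes with each control period).
- r.camera(name): name is "scene" or "top" or "wrist"; returns a dict with "image" (400x640x3 uint8, blue, green, red), "vertical_fov" (degrees; the focal length in pixels is half the picture's height over the tangent of half this angle, whatever the lens; pixels are square), "cx", "cy" (the principal point, pixels), "k1" (the pictures are not rectified: a ray, as slopes to the right and down, at radius r is drawn at 1 + k1 r^2 times it, then the intrinsics apply), "cam_to_world" (4x4, takes a point from camera to world coordinates). Camera axes: x right, y down, z forward; pixel columns grow to the right and rows downward; lengths in m; the calibration is good to about 2 mm. A picture is of the moment at which its call begins. There is no depth.
- r.close_job(): hands the job in; it is judged then, once.
The state is a dict: "time": time; "joint_positions": joint angles; "joint_vel": joint speeds; "joint_torque": joint torques, N m; "ee_pos": TCP position; "eef_rot": TCP orientation; "ft_force": force on the tool from outside, world axes, zero at the start; "torque": the same for the moment, N m; "width": finger opening in m; "grip_force": force on a finger pad.
Only numpy, scipy, OpenCV 4.12 (cv2) and the standard library are available. Lean on these libraries where they do the work, as an engineer would, in place of code of your own. Each camera call takes 0.05 s, during which the arm holds its last target. There are 200 camera calls.

## Working session

There is one attempt and no reset: what is moved stays moved. The work goes in short steps, Python scripts to look and compute and a tool call to move; the robot and the scene stay as the last step left them, time stands still between calls to the robot, and variables do not carry over. Pictures are saved under pics/ and viewed, at most 10 in all, crops included, and the job is handed in when it is done.

Besides the shell and the picture viewer there is one more tool, called after "Request:" as a command line: name --argument value ..., lists and objects as JSON in quotes. move_arm: Moves the arm, as the interface text tells. Its arguments: {"type":"object","properties":{"targets":{"type":"array"},"grip_force":{"type":"number"}},"required":["targets"]}

```bash
mkdir -p pics; cat > h.py <<'E'
import numpy as np, cv2, pickle
from bench import r
def snap(n,f):
    c=r.camera(n); cv2.imwrite(f'pics/{f}.png',c['image']); pickle.dump(c,open(f'pics/{f}.pkl','wb')); return c
def load(f): return pickle.load(open(f'pics/{f}.pkl','rb'))
def K(c):
    f=200/np.tan(np.radians(c['vertical_fov'])/2); return np.array([[f,0,c['cx']],[0,f,c['cy']],[0,0,1.]])
def ray(c,u,v):
    # OpenCV's forward model: x_d = x(1+k1 r^2)
    p=cv2.undistortPoints(np.array([[[u,v]]],float),K(c),np.array([c['k1'],0,0,0.]))[0,0]
    T=np.array(c['cam_to_world']); return T[:3,3],T[:3,:3]@np.array([p[0],p[1],1])
def at(c,u,v,z):
    o,d=ray(c,u,v); return o+d*(z-o[2])/d[2]
def proj(c,P):
    T=np.linalg.inv(np.array(c['cam_to_world'])); 
    return cv2.projectPoints(np.atleast_2d(np.array(P,float)),cv2.Rodrigues(T[:3,:3])[0],T[:3,3],K(c),np.array([c['k1'],0,0,0.]))[0][:,0]
E
python3 - <<'E'
from h import *
for n in('top','scene'):
    c=snap(n,n+'0'); print(n,c['vertical_fov'],c['k1'],np.round(c['cam_to_world'],3).tolist())
s=r.read_state(); print(s['time'],s['ee_pos'],s['eef_rot'],s['width'])
E
```

```text
top 55.015315017571304 0.030366034442562785 [[-0.016, -0.993, 0.114, 0.382], [-0.999, 0.012, -0.035, -0.29], [0.034, -0.114, -0.993, 0.928], [0.0, 0.0, 0.0, 1.0]]
scene 45.853113835076854 -0.032286006312699456 [[0.829, -0.302, 0.47, 0.064], [-0.558, -0.466, 0.686, -0.952], [0.012, -0.831, -0.556, 0.62], [0.0, 0.0, 0.0, 1.0]]
0.1 [ 0.18028542 -0.59806823  0.22181354] [ 9.89301319e-01  1.45885116e-01 -1.28381993e-04 -6.45683515e-04] 0.08704735535660117
```

View pics/top0.png

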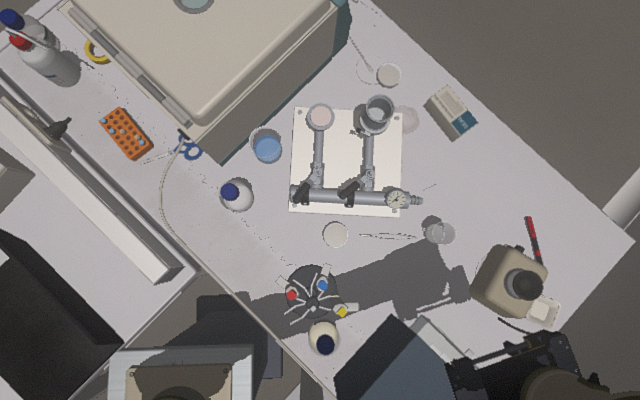

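View pics/scene0.png

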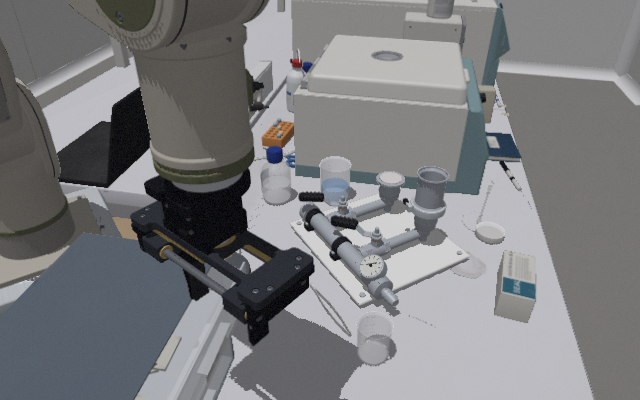

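Top view: the manifold board spans (290–403, 107–216), with the funnel at the right place (376,112) and the bare holder at the left (320,117). The black levers are near (300,193) and (348,190). So the right lever goes to open and the left to shut. Next I'll measure.

```bash
python3 - <<'E'
from h import *
c=load('top0'); im=c['image']
crop=cv2.resize(im[95:260,215:420],None,fx=3.6,fy=3.6,interpolation=cv2.INTER_CUBIC); cv2.imwrite('pics/crop0.png',crop)
g=im.max(2); m=(g<60).astype(np.uint8); m[:, :280]=0;m[:,380:]=0;m[:170]=0;m[215:]=0
n,l,s,ce=cv2.connectedComponentsWithStats(m)
for i in range(1,n):
    if s[i,4]<25: continue
    ys,xs=np.where(l==i); P=np.array([at(c,x,y,.09)[:2] for x,y in zip(xs,ys)]); q=P.mean(0); w,V=np.linalg.eigh(np.cov((P-q).T)); d=V[:,1]
    t=(P-q)@d; print(s[i],q.round(4),d.round(3),'ext',t.min().round(3),t.max().round(3))
for p in [(293,107),(403,110),(400,216),(289,211)]: print(p,at(c,*p,.012).round(4))
E
```

```text
(293, 107) [ 0.7172 -0.258   0.012 ]
(403, 110) [ 0.7082 -0.5302  0.012 ]
(400, 216) [ 0.445  -0.5125  0.012 ]
(289, 211) [ 0.4607 -0.2462  0.012 ]
```

View pics/crop0.png

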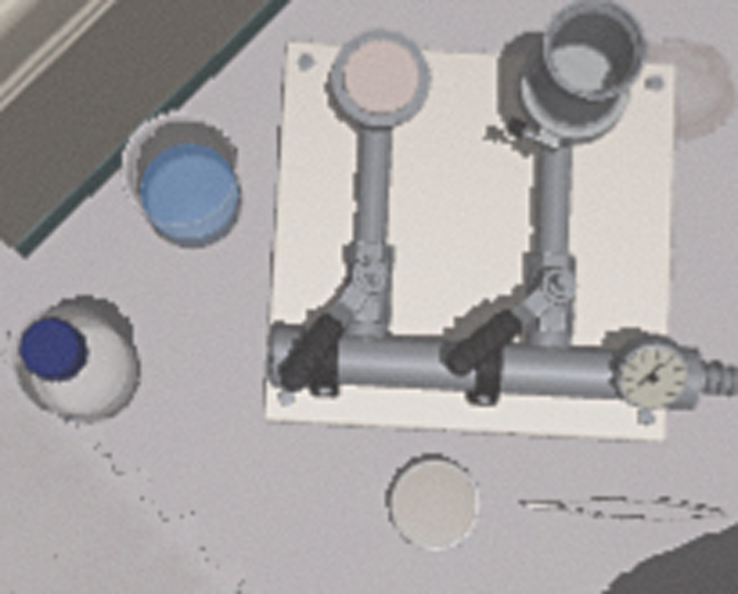

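The crop shows the left sleeve running (330,325)→(290,383) with its spindle at (370,272), and the right sleeve (512,322)→(455,362) with its spindle at (556,285). The nearest centrifuge corner is at about (22,253) in the crop.

```bash
python3 - <<'E'
from h import *
c=load('top0'); A=lambda u,v,z: at(c,u/3.6+215,v/3.6+95,z)
sl=A(370,270,.088); sr=A(556,285,.088)
# board frame from corners
cor=np.array([at(c,*p,.012)[:2] for p in [(293,107),(403,110),(400,216),(289,211)]])
yd=(cor[0]-cor[1])+(cor[3]-cor[2]); xd=(cor[0]-cor[3])+(cor[1]-cor[2])
print('yaw by y',np.arctan2(-yd[0],yd[1]),'by x',np.arctan2(xd[1],xd[0]),'spindles',np.arctan2(-(sl-sr)[0],(sl-sr)[1]),np.linalg.norm(sl-sr))
print('sl',sl,'sr',sr)
for n,s,a,b in(('L',sl,(330,325),(290,383)),('R',sr,(512,322),(455,362))):
    a=A(*a,.09);b=A(*b,.09);print(n,a.round(3),b.round(3),np.linalg.norm((a-s)[:2]).round(3),np.linalg.norm((b-s)[:2]).round(3),'ang from -x to +y',np.arctan2((b-s)[1],-(b-s)[0]))
print('centri top corner',A(22,253,.0),A(22,253,.27)); print('bottle cap',A(53,348,.128)); print('beaker',A(182,175,.088)); print('dish',A(433,502,.016)); print('funnel',A(595,48,.17),'holder',A(380,78,.098))
print('pip stand',at(c,314,290,.1))
E
```

```text
yaw by y -0.04584908384965733 by x -0.05665514599616138 spindles -0.09184675825552403 0.11552043616210136
sl [ 0.54469638 -0.31425687  0.088     ] sr [ 0.53410112 -0.42929039  0.088     ]
L [ 0.51  -0.289  0.09 ] [ 0.475 -0.264  0.09 ] 0.043 0.086 ang from -x to +y 0.6205584003556812
R [ 0.511 -0.401  0.09 ] [ 0.487 -0.365  0.09 ] 0.036 0.08 ang from -x to +y 0.9315369134476087
centri top corner [ 0.57551939 -0.08182338  0.        ] [ 0.51936748 -0.14228348  0.27      ]
bottle cap [ 0.49285475 -0.12888855  0.128     ]
beaker [ 0.6054542  -0.19884492  0.088     ]
dish [ 0.40310074 -0.35543963  0.016     ]
funnel [ 0.6558509  -0.44204343  0.17      ] holder [ 0.66336705 -0.32203925  0.098     ]
pip stand [ 0.28526129 -0.30195146  0.1       ]
```

Targets: the right lever sits at about 0.88 rad and must go to 0, and the left at about 0.57 rad and must go to 1.571. Manifold origin is about (0.540,-0.372), yaw -0.055. I'll shut the fingers, align the tool with the manifold, and hover.

Request:
move_arm --targets '[[[0, 0, 0], [0, 0, 0.087], 0], [[0, 0, 0], [0, 0, 0.087], 0], [[0, 0, 0], [0, 0, 0.087], 0], [[0, 0, 0], [0, 0, 0.087], 0], [[3.3, -2.6, 0], [0, 0, 0], 0], [[3.3, -2.6, 0], [0, 0, 0], 0], [[3.3, -2.6, 0], [0, 0, 0], 0], [[3.3, -2.6, 0], [0, 0, 0], 0], [[3.3, -2.6, 0], [0, 0, 0], 0], [[3.3, -2.6, 0], [0, 0, 0], 0], [[3.3, -2.6, 0], [0, 0, 0], 0], [[3.3, -2.6, 0], [0, 0, 0], 0], [[3.3, -2.6, 0], [0, 0, 0], 0], [[3.3, -2.6, 0], [0, 0, 0], 0], [[0, 0, 0], [0, 0, 0], 0], [[0, 0, 0], [0, 0, 0], 0]]' --grip_force 10

```text
time: 2.1
ee_pos: [0.5236, -0.3575, 0.2221]
eef_rot: [1.0, -0.028, -0.001, 0.0]
ft_force: [-0.8, -0.5, -0.3]
width: 0.0007
grip_force: 0.0
```

```bash
python3 - <<'E'
from h import *
c=snap('wrist','w1'); s=r.read_state(); print(s['time'],s['ee_pos'],s['eef_rot'],s['width'],s['ft_force'],np.round(c['cam_to_world'],3).tolist())
E
```

```text
2.15 [ 0.52323069 -0.35806044  0.22227409] [ 9.99598680e-01 -2.83235845e-02 -4.57760816e-04  2.10116588e-04] 0.0005504983141997709 [-0.25757086 -0.05113794 -0.28509603] [[-0.056, -0.955, -0.292, 0.604], [-0.998, 0.053, 0.018, -0.362], [-0.001, 0.293, -0.956, 0.384], [0.0, 0.0, 0.0, 1.0]]
```

View pics/w1.png

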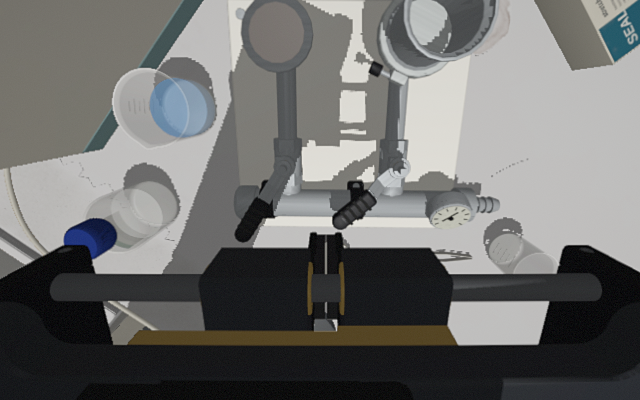

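The wrist view shows the left spindle at about (291,155) with its sleeve from (268,186) to (245,235), and the right spindle at about (398,166) with its sleeve from (376,198) to (339,223). I'll use this to refine the pose.

```bash
python3 - <<'E'
from h import *
c=load('w1')
print('proj spindles',proj(c,[[.543,-.312,.088],[.536,-.432,.088]]).round(0).tolist())
sl=at(c,291,155,.088);sr=at(c,398,166,.088);print(sl,sr,(sl+sr)/2)
for s,a,b in((sl,(268,186),(245,235)),(sr,(376,198),(339,223))):
    a=at(c,*a,.088);b=at(c,*b,.088);print(a.round(3),b.round(3),np.linalg.norm((a-s)[:2]).round(3),np.linalg.norm((b-s)[:2]).round(3),np.arctan2((b-s)[1],-(b-s)[0])-.055)
def way(s,A):
  for a in A:
    o=9+15*np.cos(a)+9.5*np.sin(a); t=np.array([np.sin(a),np.cos(a)]); print(round(a,2),(65*np.array([-np.cos(a),np.sin(a)])+s*o*t+[0,-60*s]).round(1))
way(1,np.linspace(.88,0,5)); way(-1,np.linspace(.57,1.571,6))
E
```

```text
proj spindles [[279.0, 172.0], [400.0, 173.0]]
[ 0.55949426 -0.32533943  0.088     ] [ 0.54282919 -0.4294645   0.088     ] [ 0.55116172 -0.37740197  0.088     ]
[ 0.53  -0.3    0.088] [ 0.478 -0.269  0.088] 0.039 0.099 0.5470760480008066
[ 0.511 -0.408  0.088] [ 0.486 -0.369  0.088] 0.039 0.083 0.7623140361236603
0.88 [-21.5   6.6]
0.66 [-35.    0.9]
0.44 [-47.5  -8.2]
0.22 [-57.8 -20.7]
0.0 [-65. -36.]
0.57 [-69.2  72.6]
0.77 [-65.   86.3]
0.97 [-57.6  99.3]
1.17 [-47.1 110.7]
1.37 [-33.8 119.5]
1.57 [-18.5 125. ]
```

Request:
move_arm --targets '[[[0.3, -0.3, 3], [0, 0, 0], 0], [[0, 0, 3], [0, 0, 0], 0], [[0, 0, 3], [0, 0, 0], 0], [[0, 0, 3], [0, 0, 0], 0], [[0, 0, 2], [0, 0, 0], 0], [[0, 0, 1.2], [0, 0, 0], 0], [[0, 0, 0], [0, 0, 0], 0]]'

```text
time: 3.02
ee_pos: [0.5271, -0.3544, 0.0702]
eef_rot: [1.0, -0.028, -0.0, -0.0]
ft_force: [-0.1, -0.2, -0.2]
width: 0.0004
grip_force: 0.0
```

Request:
move_arm --targets '[[[-0.4, 0.6, 0], [0, 0, 0], 0], [[-0.4, 0.6, 0], [0, 0, 0], 0], [[-0.7, 0.3, 0], [0, 0, 0], 0], [[-0.7, 0.3, 0], [0, 0, 0], 0], [[-0.6, 0.45, 0], [0, 0, 0], 0], [[-0.6, 0.45, 0], [0, 0, 0], 0], [[-0.5, 0.6, 0], [0, 0, 0], 0], [[-0.5, 0.6, 0], [0, 0, 0], 0], [[0, 0, 0], [0, 0, 0], 0]]'

```text
time: 4.15
ee_pos: [0.4803, -0.3916, 0.0704]
eef_rot: [1.0, -0.028, -0.001, 0.0]
ft_force: [-0.1, 0.1, 0.1]
width: 0.0004
grip_force: 0.0
```

Request:
move_arm --targets '[[[-0.3, 0.5, 0], [0, 0, 0], 0], [[-0.3, 0.5, 0], [0, 0, 0], 0], [[-0.1, 0.3, 0], [0, 0, 0], 0]]'

```text
time: 4.53
ee_pos: [0.4734, -0.4037, 0.0706]
eef_rot: [1.0, -0.028, 0.0, 0.0]
ft_force: [2.0, 1.6, -0.7]
width: 0.0006
grip_force: 1.0
```

```bash
python3 - <<'E'
from h import *
c=snap('top','t2'); cv2.imwrite('pics/t2c.png',cv2.resize(c['image'][95:260,215:420],None,fx=3.6,fy=3.6,interpolation=cv2.INTER_CUBIC))
c=snap('wrist','w2'); cv2.imwrite('pics/w2.png',cv2.resize(c['image'][100:300,200:480],None,fx=2.8,fy=2.8))
E
```

```text
(no output)
```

View pics/w2.png

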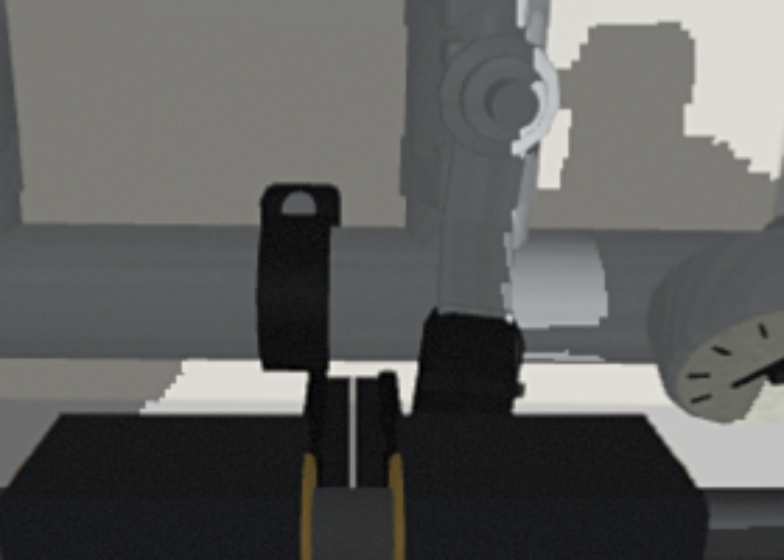

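The right lever is almost in line: spindle at crop (512,98), sleeve inner end at (470,315), finger just to its left. I'll compute the remaining angle while I keep pushing in small steps.

```bash
python3 - <<'E'
from h import *
c=load('w2'); f=lambda u,v,z: at(c,200+u/2.8,100+v/2.8,z)
s=f(512,98,.088); a=f(473,315,.09); print(s,a,np.arctan2((a-s)[1],-(a-s)[0])-.055, np.linalg.norm((a-s)[:2]))
print(r.read_state()['ft_force'])
E
```

```text
[ 0.53866677 -0.43417566  0.088     ] [ 0.50136417 -0.42683516  0.09      ] 0.13930006073385773 0.0380179833837351
[0.73922768 0.41754618 0.77956149]
```

Request:
move_arm --targets '[[[0, 0.3, 0], [0, 0, 0], 0], [[0, 0.3, 0], [0, 0, 0], 0]]'

```text
time: 4.88
ee_pos: [0.4727, -0.4092, 0.0703]
eef_rot: [1.0, -0.028, -0.001, -0.0]
ft_force: [-2.5, 1.8, 1.8]
width: 0.0006
grip_force: 1.4
```

Request:
move_arm --targets '[[[0, 0.2, 0], [0, 0, 0], 0], [[0, 0.2, 0], [0, 0, 0], 0]]'

```text
time: 5.12
ee_pos: [0.4727, -0.4123, 0.0702]
eef_rot: [1.0, -0.027, -0.001, -0.001]
ft_force: [-3.4, 9.7, 3.9]
width: 0.0004
grip_force: 4.9
```

Request:
move_arm --targets '[[[0, 0.2, 0], [0, 0, 0], 0], [[0, 0, 0], [0, 0, 0], 0]]'

```text
time: 5.38
ee_pos: [0.4727, -0.4125, 0.0701]
eef_rot: [1.0, -0.027, -0.001, -0.002]
ft_force: [-5.3, 12.4, 6.0]
width: 0.0005
grip_force: 6.6
```

The stop is reached: force rose to 12 N with no movement. Now the left lever.

Request:
move_arm --targets '[[[0, -0.9, 0], [0, 0, 0], 0], [[-0.2, -2, 0], [0, 0, 0], 0], [[-0.2, -2, 0], [0, 0, 0], 0], [[-0.2, -2, 0], [0, 0, 0], 0], [[-0.2, -2, 0], [0, 0, 0], 0], [[-0.2, -2, 0], [0, 0, 0], 0], [[0, 0, 0], [0, 0, 0], 0]]'

```text
time: 6.25
ee_pos: [0.4694, -0.3041, 0.0707]
eef_rot: [1.0, -0.026, 0.0, -0.0]
ft_force: [0.0, -1.3, -0.2]
width: 0.0007
grip_force: 0.0
```

Request:
move_arm --targets '[[[0.5, -0.7, 0], [0, 0, 0], 0], [[0.2, -0.7, 0], [0, 0, 0], 0], [[0.2, -0.7, 0], [0, 0, 0], 0], [[0.4, -0.65, 0], [0, 0, 0], 0], [[0.4, -0.65, 0], [0, 0, 0], 0], [[0.5, -0.55, 0], [0, 0, 0], 0], [[0.5, -0.55, 0], [0, 0, 0], 0], [[0.65, -0.45, 0], [0, 0, 0], 0], [[0.65, -0.45, 0], [0, 0, 0], 0]]'

```text
time: 7.38
ee_pos: [0.5122, -0.2538, 0.0704]
eef_rot: [1.0, -0.028, -0.0, -0.0]
ft_force: [-2.6, -1.9, -0.2]
width: 0.0008
grip_force: 1.2
```

Request:
move_arm --targets '[[[0.6, -0.2, 0], [0, 0, 0], 0], [[0.5, -0.2, 0], [0, 0, 0], 0]]'

```text
time: 7.62
ee_pos: [0.5234, -0.2506, 0.0704]
eef_rot: [1.0, -0.028, -0.0, -0.0]
ft_force: [-2.2, -2.0, -0.1]
width: 0.0004
grip_force: 1.1
```

Continue in small steps up to the stop.

Request:
move_arm --targets '[[[0.3, 0, 0], [0, 0, 0], 0], [[0.2, 0, 0], [0, 0, 0], 0]]'

```text
time: 7.88
ee_pos: [0.5282, -0.2502, 0.0704]
eef_rot: [1.0, -0.027, -0.0, -0.001]
ft_force: [-3.1, 2.0, 0.9]
width: 0.0003
grip_force: 1.3
```

Request:
move_arm --targets '[[[0.2, 0, 0], [0, 0, 0], 0], [[0, 0, 0], [0, 0, 0], 0]]'

```text
time: 8.12
ee_pos: [0.5299, -0.2507, 0.0704]
eef_rot: [1.0, -0.027, -0.0, -0.0]
ft_force: [-2.9, 2.6, -0.9]
width: 0.0002
grip_force: 1.5
```

Request:
move_arm --targets '[[[0.2, 0, 0], [0, 0, 0], 0], [[0.1, 0, 0], [0, 0, 0], 0]]'

```text
time: 8.38
ee_pos: [0.5303, -0.2508, 0.0701]
eef_rot: [1.0, -0.028, -0.003, -0.001]
ft_force: [-19.3, 7.0, 11.0]
width: 0.0005
grip_force: 9.5
```

Request:
move_arm --targets '[[[0.2, 0, 0], [0, 0, 0], 0], [[0, 0, 0], [0, 0, 0], 0]]'

```text
time: 8.62
ee_pos: [0.5304, -0.2508, 0.07]
eef_rot: [1.0, -0.028, -0.005, -0.001]
ft_force: [-25.4, 8.0, 17.5]
width: 0.0005
grip_force: 12.9
```

The stop is reached. Back off, lift and check.

Request:
move_arm --targets '[[[-1.5, 0, 0], [0, 0, 0], 0], [[-1.5, 0, 0], [0, 0, 0], 0], [[0, 0, -4], [0, 0, 0], 0], [[0, 0, -4], [0, 0, 0], 0], [[0, 0, -4], [0, 0, 0], 0], [[0, 0, -4], [0, 0, 0], 0], [[-3, 4, 0], [0, 0, 0], 0], [[-3, 4, 0], [0, 0, 0], 0], [[0, 4, 0], [0, 0, 0], 0], [[0, 0, 0], [0, 0, 0], 0], [[0, 0, 0], [0, 0, 0], 0]]'

```text
time: 10.0
ee_pos: [0.4389, -0.3657, 0.2306]
eef_rot: [1.0, -0.027, 0.0, -0.0]
ft_force: [0.2, 0.3, -0.6]
width: 0.0005
grip_force: 0.0
```

```bash
python3 - <<'E'
from h import *
c=snap('wrist','w3'); s=r.read_state(); print(s['time'],s['ee_pos'],s['ft_force'],np.abs(s['joint_vel']).max())
E
```

```text
10.05 [ 0.43914555 -0.36520903  0.2306596 ] [-0.77541708  0.60004732 -0.1655409 ] 0.009269417875134094
```

View pics/w3.png

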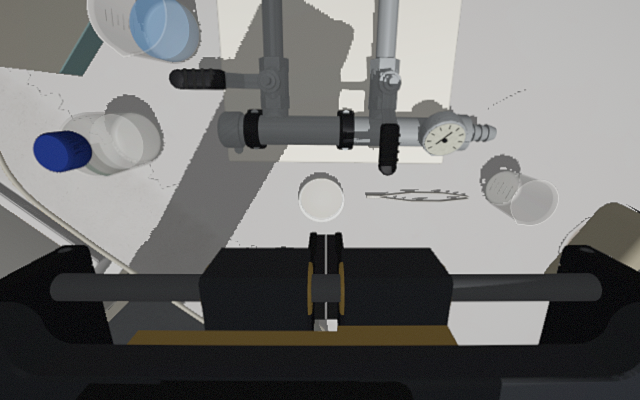

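The left lever now lies straight across, sleeve (170–225, 78). The right lever is in line with its pipe, sleeve (388, 123–173). The bench items visible in this view stand where they were, and the hand is clear.

```bash
python3 -c "
from bench import r
print(r.close_job())"
```

```text
the job is handed in; nothing more can be done
None
```

The right lever (funnel place) is pushed to its open stop and the left lever (no funnel) to its shut stop; the job is handed in, but no verdict came back.

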